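# Scan in a tagged pipe coupling from the drawer

### The arm

A 7-joint arm with a two-finger parallel gripper is mounted at the origin on the work surface. World frame = base frame: x ahead of the robot, y to its left, z up, the work surface at z = 0. Lengths are in mm, angles in rad, forces in N, time in s.
With the tool pointing down it reaches from about 425 to 950 mm from the base axis. Payload 16.7 kg.
Tool frame: the origin (TCP) lies between the finger pads; the fingertips stand 22 mm ahead of it and the grasp point (between the pads) lies 3 mm ahead of it; z points along the fingers, x is the direction in which the jaws open and shut, and the axes are right-handed (so a half turn about z gives the same grasp; the last joint's range is limited). The gripper opens to 94 mm and grips with 3 to 60 N. Pads are 16 mm wide; open, the fingers measure 119 mm over their backs; the gripper's body (75 mm by 177 mm) begins 78 mm behind the grasp point.
Start: joints at [-1.421, 0.426, 0.074, 1.606, -0.034, 1.111, -0.067], TCP at [198.707, 645.051, 227.467] pointing down, gripper open.
Joint ranges: [-2.85, 2.85], [-0.5, 2.14], [-1.23, 1.37], [0.21, 2.46], [-1.02, 4.16], [0.16, 2.05], [-2.73, 2.73]. Speed limits (rad/s): [1.89, 1.89, 2.39, 2.39, 3.01, 3.01, 3.01].

### API

Orientations are given as [roll, pitch, yaw] about the fixed x, y, z axes, in that order (R = Rz(yaw) Ry(pitch) Rx(roll)).
In Python, from workcell import status, viewer, finish_job gives the robot as it stands. The module is installed in compiled form; this text tells all that it offers.
- The arm moves only by the tool carry_out, never from a script. Its argument "deltas" is a list of rows, each a list of 3 entries, a list of its own where there are three numbers: the shift along the tool's x, y, z in cm, then the turn about the tool's z in degrees, then the opening, from 0 (shut) to 1 (fully open). In form: [[[x, y, z], roll, claw], ...]. A call has 1 to 12 rows; each row shifts and turns the commanded pose from where the row before left it, along the tool's axes as they then stand; what a row does not reach is not made up. A row lasts 1/10 s, in which the tool goes at most 50 mm and 8.59 degrees, less where a joint would pass 70% of its speed; a pose out of reach is approached as far as the arm can. A call with a gripper value outside its range is refused whole. The fingers move at their own pace and stop on an object; "grip_force" is the grip in N (left out, the last holds). Time passes only in rows, so rows that do not move let the fingers close. It gives the time, the measured TCP pose, the force and the opening at its end, in the units of the state.
- status.get_state(): the state, without advancing time (a new reading comes with each control period).
- viewer.get_image(name): name is "scene" or "top" or "wrist"; returns a dict with "frame" (420x560x3 uint8, red, green, blue), "fx", "fy", "cx", "cy" (pixels), "pose" (4x4, takes a point from camera to world coordinates); the wrist camera has in their place "tool_from_camera" (4x4, takes a point from camera to tool coordinates, whose origin is the TCP and whose axes are the tool frame's). Camera axes: x right, y up, looking along -z (the intrinsics and any distortion apply to the point x, -y, -z); pixel columns grow to the right and rows downward; lengths in mm; the calibration is good to about 2 mm. A picture is of the moment at which its call begins: read the wrist's pose just before it. There is no depth.
- finish_job(): hands the job in, once; it reports no verdict.
The state is a dict: "time_s": time; "q": joint angles; "joint_vel": joint speeds; "tau": joint torques, N m; "position": TCP position; "ee_rot": TCP orientation; "force": force on the tool from outside, world axes, zero at the start; "ft_torque": the same for the moment, N m; "opening": opening from 0.0 (shut) to 1.0 (fully open).
Only numpy, scipy, OpenCV 4.12 (cv2) and the standard library are available. Lean on these libraries where they do the work, as an engineer would, in place of code of your own. Each camera call takes 0.05 s, during which the arm holds its last target. There are 200 camera calls.

### The job

Pull open the drawer of the low cabinet, take out the pipe coupling that has a code plate riveted to its side, and stand it gently, upright and centred, on the round rubber pad of the code reader with the code plate squarely facing the reader's window. Then slide the drawer fully shut. Leave the plain coupling standing in the drawer, and do not shift or knock over anything else on the bench.

Things in the scene. Friction and masses are not known exactly. Their poses are not given: they have to be found in the camera images.
- cabinet: Low grey steel cabinet fixed to the bench, 280 mm deep (x) by 300 mm wide (y) by 115 mm high, one drawer. Origin: centre of its underside. Its x axis points from the front to the back, so the drawer slides out along its -x.
- cabinet_drawer0 (a joint): How far the drawer is pulled out, m: 0 shut, 0.197 at its stop. Inside 258 mm wide, 235 mm long; heights above the bench: floor 22 mm, side walls 93 mm, front panel (15 mm thick) 101 mm. Shut, the inside of its front wall is 119 mm, and the front edge of the cabinet's top 125 mm, in front of the cabinet's origin.
- cabinet_drawer0_handle (a point): Middle of the drawer's handle, a level steel bar 11 mm thick and 120 mm long, along the cabinet's y, 35 mm in front of the drawer's front panel (29 mm clear gap behind it) and 77 mm above the bench; the posts that carry it stand 51 mm either side of the middle. The point moves with the drawer.
- coupling: Coupling with the code plate: steel cylinder 44 mm diameter, 72 mm high, black cap (part of it), 0.25 to 0.49 kg, standing in the drawer. A patterned aluminium plate 20 mm wide, 34 mm high, stands 3 mm proud on its own +x side, 13 to 47 mm above its foot; a bright ridge 3 mm high on its top runs from the centre to that side. Origin: centre of its underside, z up.
- coupling_tag (a point): Middle of the face of the code plate, 25 mm from the coupling's axis along its +x, 30 mm above its foot.
- plain_coupling: The other coupling in the drawer, same size, 44 mm diameter and 72 mm high, with neither plate nor ridge; it stays standing in the drawer. Origin: centre of its underside.
- reader: Code reader fixed to the bench: steel base plate 170 mm (x) by 110 mm (y), 6 mm thick, with a grey housing 50 mm deep, 90 mm wide, up to 92 mm above the bench, at its +x end, and a round rubber pad at its -x end. Origin: centre of the base plate's underside. The window faces the reader's -x, towards the pad.
- reader_pad (a point): Centre of the top of the round pad, 64 mm diameter, 9 mm above the bench, 40 mm from the reader's origin along its -x; the housing's face is 70 mm from it.
- reader_window (a point): Middle of the dark window in the housing's face, 44 mm above the bench, straight across from the pad.
- spray_can: Aluminium spray can, 60 mm diameter, 170 mm high, standing beside the reader's pad. Origin: centre of its underside.
- ring_stand: Dark steel ring on three legs, 76 mm across, 90 mm high, standing on the other side of the reader's pad. Origin: on the bench below the ring's centre.
- discs: Stack of four grinding discs, 100 mm diameter, 26 mm high, lying on the cabinet's top. Origin: centre of its underside.
- jar: White jar with a steel lid, 72 mm diameter, 90 mm high, on the right of the bench. Origin: centre of its underside.
- hammer: Hammer 280 mm long lying on the left of the bench. Origin: near its middle, on the bench; handle towards its -x.
Mind the look-alikes: they are no part of the job. Leave any turquoise or yellow look-alike of the reader alone.

How it is judged (in metres and radians):
On the way, in this order (a step that is already met when the one before it is completed fails the run):
1. the drawer is pulled open by at least 110 mm (value of joint cabinet_drawer0 above 0.11 m), for 0.1 s.
2. the tagged coupling stands on the pad, its plate facing the window (horizontal distance between coupling and reader_pad below 0.012 m and z of coupling in the frame of reader_pad between -0.004 and 0.004 m and angle between coupling's own z axis and vertical below 0.08 rad and angle between the x axis of coupling and the x axis of reader, either way round below 0.2 rad and horizontal distance between coupling_tag and reader_window below 0.065 m), for 0.2 s.
At the end, for the whole second after the job is handed in: Tagged coupling at rest on the pad, upright within 0.08 rad, within 12 mm of the pad's centre, its code plate (not its back) facing the window within 0.2 rad and under 65 mm from it; drawer shut to within 12 mm; plain coupling standing in the drawer (all of step 2 and linear speed of coupling below 0.01 m/s and value of joint cabinet_drawer0 below 0.012 m and angle between plain_coupling's own z axis and vertical below 0.1 rad and z of plain_coupling in the frame of cabinet below 0.03 m and x of plain_coupling in the frame of cabinet between -0.12 and 0.1 m and y of plain_coupling in the frame of cabinet between -0.13 and 0.13 m); the robot touches nothing.
It fails at once if the spray can, ring stand, discs, jar or hammer is shifted by more than 30 mm (distance of any of spray_can, ring_stand, discs, jar, hammer from where it was at the start of the episode above 0.03 m).
It fails at once if the plain coupling is knocked over (angle between plain_coupling's own z axis and vertical above 0.6 rad).
It fails at once if the tagged coupling is knocked over (angle between coupling's own z axis and vertical above 1 rad).
It fails at once if the coupling is dropped or slammed on the reader (over 80 N) (contact force between coupling and reader above 80 N).
It also fails if it takes over 69 s, if anything falls off the work surface, if the arm or the gripper's body presses on something with over 40 N, if the wrist force passes 120 N, or if a joint passes its speed limit or range.

## Working session

There is one attempt and no reset: what is moved stays moved. The work goes in short steps, Python scripts to look and compute and a tool call to move; the robot and the scene stay as the last step left them, time stands still between calls to the robot, and variables do not carry over. Pictures are saved under pics/ and viewed, about 8 in all and at most 12, crops included, and the job is handed in when it is done.

Besides the shell and the picture viewer there is one more tool, called after "Call:" by a JSON object that holds its "method" and its "body". carry_out: Moves the arm, as the interface text tells. Its arguments: {"type":"object","properties":{"deltas":{"type":"array","items":{"type":"array"}},"grip_force":{"type":"number"}},"required":["deltas"]}

```bash
mkdir -p pics; cat > h.py <<'E'
import numpy as np, cv2
from workcell import status, viewer, finish_job
from scipy.spatial.transform import Rotation as R
def tool():
    s=status.get_state(); T=np.eye(4); T[:3,:3]=R.from_euler('xyz',s['ee_rot']).as_matrix(); T[:3,3]=s['position']; return T,s
def snap(name,fn):
    T,s=tool(); d=viewer.get_image(name)
    P=np.array(d['pose']) if 'pose' in d else T@np.array(d['tool_from_camera'])
    np.savez('pics/'+fn+'.npz',P=P,K=np.array([d['fx'],d['fy'],d['cx'],d['cy']]),f=d['frame'])
    cv2.imwrite('pics/'+fn+'.png',d['frame'][:,:,::-1]); return [k for k in d if k!='frame']
def load(fn): return np.load('pics/'+fn+'.npz')
def ray(fn,u,v,z):
    d=load(fn);fx,fy,cx,cy=d['K'];P=d['P']
    r=P[:3,:3]@np.array([(u-cx)/fx,-(v-cy)/fy,-1]);o=P[:3,3];return o+r*(z-o[2])/r[2]
def proj(fn,p):
    d=load(fn);fx,fy,cx,cy=d['K'];c=np.linalg.inv(d['P'])@np.append(p,1);return np.array([cx+fx*c[0]/-c[2],cy-fy*c[1]/-c[2]])
def crop(fn,u0,v0,u1,v1,k,out):
    f=load(fn)['f'][v0:v1,u0:u1,::-1];cv2.imwrite('pics/'+out+'.png',cv2.resize(f,None,fx=k,fy=k,interpolation=cv2.INTER_CUBIC))
E
python3 - <<'E'
from h import *
print(snap('scene','s0'),snap('top','t0'),status.get_state())
print(load('s0')['P'],load('t0')['P'],load('t0')['K'])
a=np.vstack([load('s0')['f'],load('t0')['f']])
E
```

```text
['fx', 'fy', 'cx', 'cy', 'pose'] ['fx', 'fy', 'cx', 'cy', 'pose'] {'time_s': 0.1, 'q': array([-1.42150177,  0.42666826,  0.07383809,  1.60654538, -0.03410748,
        1.11081808, -0.06709485]), 'joint_vel': array([ 0.00112081, -0.00139173, -0.00154969, -0.00287368,  0.00287536,
        0.00044973, -0.00167112]), 'tau': array([ 6.91251233e-03, -9.37478614e+01,  3.67597282e+00, -4.55045450e+01,
       -4.87353257e-02,  1.66957366e-02,  1.68005982e-05]), 'position': array([198.60093951, 644.72308627, 226.84493522]), 'ee_rot': array([3.14152271e+00, 1.17827341e-03, 1.27198544e+00]), 'force': array([-0.04792248, -0.37410778,  0.6585707 ]), 'ft_torque': array([-0.00586398,  0.10676144,  0.02846795]), 'opening': 1.0003769548382284}
[[ 7.93027178e-01 -4.98241666e-01  3.50518384e-01  1.00498033e+03]
 [ 6.08967323e-01  6.63793225e-01 -4.34208883e-01 -5.70904671e+02]
 [-1.63307718e-02  5.57793687e-01  8.29818961e-01  1.15483471e+03]
 [ 0.00000000e+00  0.00000000e+00  0.00000000e+00  1.00000000e+00]] [[ 2.64782258e-03  9.78796369e-01 -2.04818594e-01  3.09441333e+02]
 [-9.99988591e-01  3.40596438e-03  3.34907677e-03  1.49791807e+01]
 [ 3.97566902e-03  2.04807389e-01  9.78794221e-01  1.29611956e+03]
 [ 0.00000000e+00  0.00000000e+00  0.00000000e+00  1.00000000e+00]] [398.08596775 398.08596775 281.501321   209.3188569 ]
```

View pics/t0.png

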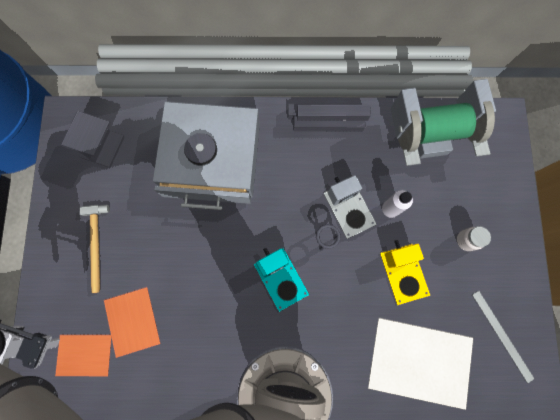

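View pics/s0.png

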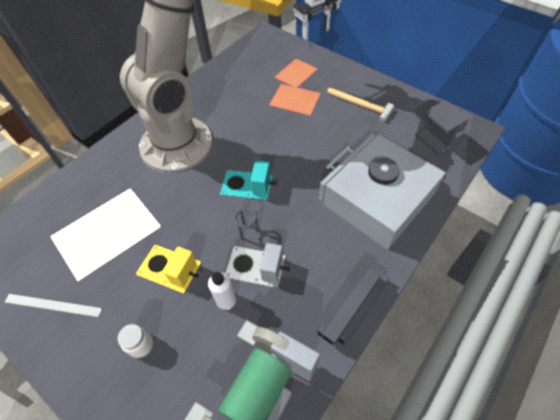

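The top view shows the cabinet at about (205,150) with its handle at (203,203). There are three readers: grey at (350,207), teal at (282,279) and yellow at (407,275). The grey one fits the description, as it stands between the spray can (397,204) and the ring stand (~322,215). I'll confirm it in an enlarged crop.

```bash
python3 - <<'E'
from h import *
crop('t0',150,95,420,255,2.95,'t0c')
E
```

```text
(no output)
```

View pics/t0c.png

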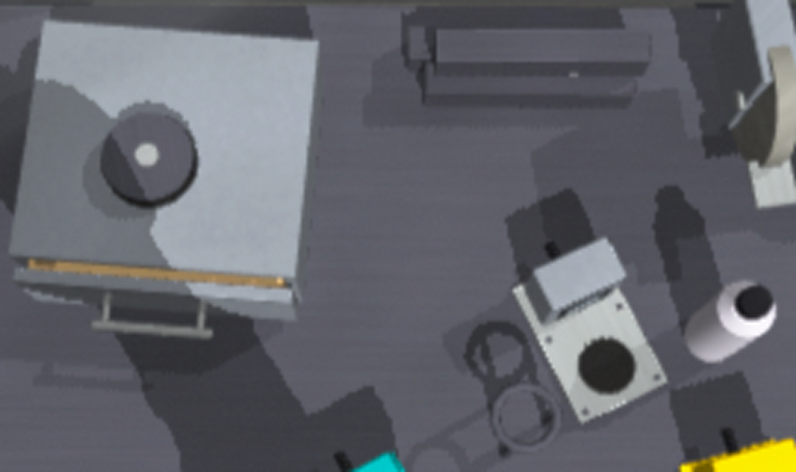

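```bash
python3 - <<'E'
from h import *
np.set_printoptions(precision=1,suppress=True)
g=lambda u,v,z:ray('t0',150+u/2.95,95+v/2.95,z)
P=dict(TL=(44,20,115),TR=(318,40,115),BL=(10,253,115),BR=(298,280,115),HL=(94,325,82),HR=(211,334,82),bl=(513,290,6),bb=(585,423,6),br=(667,382,6),pad=(606,365,9),hFL=(541,318,92),hFR=(625,275,92),hBR=(608,238,92),ringA=(527,417,88),ringB=(497,352,88),can=(755,300,165),canfoot=(705,345,0),discs=(147,155,141))
Q={k:g(*p) for k,p in P.items()}
for k in Q: print(k,Q[k])
d=lambda a,b:(np.linalg.norm(Q[b]-Q[a]),np.degrees(np.arctan2(*(Q[b]-Q[a])[1::-1])))
for a,b in ['TL TR'.split(),['BL','BR'],['BL','TL'],['BR','TR'],['HL','HR'],['bl','bb'],['bb','br'],['hFL','hFR'],['hFR','hBR']]: print(a,b,d(a,b))
T,s=tool();print(T[:3,:3])
E
```

```text
TL [907.8 386.  115. ]
TR [885.7  87.7 115. ]
BL [644.9 404.9 115. ]
BR [617.  104.4 115. ]
HL [575.6 321.7  82. ]
HR [566.3 197.7  82. ]
bl [ 634.6 -130.9    6. ]
bb [ 483.2 -207.7    6. ]
br [ 529.5 -300.6    6. ]
pad [ 548.  -232.7    9. ]
hFL [ 582.6 -150.1   92. ]
hFR [ 629.7 -240.3   92. ]
hBR [ 670.4 -223.7   92. ]
ringA [ 478.3 -133.6   88. ]
ringB [ 546.8 -103.6   88. ]
can [ 585.1 -352.9  165. ]
canfoot [ 573.  -346.9    0. ]
discs [743.5 261.6 141. ]
TL TR (np.float64(299.130979631836), np.float64(-94.23695979106412))
BL BR (np.float64(301.77966293149865), np.float64(-95.30996568646228))
BL TL (np.float64(263.6328385249357), np.float64(-4.118607832994651))
BR TR (np.float64(269.30183044015234), np.float64(-3.5688176740193485))
HL HR (np.float64(124.32498139724309), np.float64(-94.28829157287016))
bl bb (np.float64(169.67593421014678), np.float64(-153.09639981410854))
bb br (np.float64(103.80367377754091), np.float64(-63.52277237844023))
hFL hFR (np.float64(101.76115438005048), np.float64(-62.456870865655226))
hFR hBR (np.float64(43.97885746447422), np.float64(22.145333162138005))
[[ 0.3  1.  -0. ]
 [ 1.  -0.3 -0. ]
 [-0.   0.  -1. ]]
```

Measured sizes agree with those given: the cabinet top is 300 × 266 mm with yaw −4.3°, and the reader plate is 170 × 104 mm with yaw ≈ +26.8°. The pad is at (548,−233) and the handle at about (571,260). I'll turn the jaws onto the cabinet's x and go above the handle.

Call:
{"method": "carry_out", "body": {"deltas": [[[0,0,0],7.7,1],[[0,0,0],7.7,1],[[0,0,0],7.7,1],[[0,0,0],7.7,1],[[0,0,0],7.7,1],[[0,0,0],7.7,1],[[0,0,0],7.7,1],[[0,0,0],7.7,1],[[0,0,0],7.7,1],[[0,0,0],7.7,0.3]]}}

```text
time_s: 1.1
position: [198.6, 644.8, 227.1]
ee_rot: [3.141, 0.0, -0.077]
force: [-0.9, -0.4, -0.6]
opening: 0.946
```

Call:
{"method": "carry_out", "body": {"deltas": [[[3.3,3.0,0.2],0,0.3],[[3.3,3.0,0.2],0,0.3],[[3.3,3.0,0.2],0,0.3],[[3.3,3.0,0.2],0,0.3],[[3.3,3.0,0.2],0,0.3],[[3.3,3.0,0.2],0,0.3],[[3.3,3.0,0.2],0,0.3],[[3.3,3.0,0.2],0,0.3],[[3.3,3.0,0.2],0,0.3],[[3.3,3.0,0.2],0,0.3],[[3.3,3.0,0.2],0,0.3],[[3.3,3.0,0.2],0,0.3]]}}

```text
time_s: 2.3
position: [568.7, 256.1, 203.3]
ee_rot: [3.142, 0.0, -0.072]
force: [0.5, 0.5, -0.6]
opening: 0.297
```

```bash
python3 - <<'E'
from h import *
snap('wrist','w1');s=status.get_state();print(s['position'],s['ee_rot'],s['q'],s['opening'],s['time_s'])
E
```

```text
[573.16273596 248.95758173 203.36024122] [ 3.13896845e+00 -2.28077956e-03 -7.86448617e-02] [-0.90884642  0.40082226  0.51550946  1.77124582 -0.2226364   1.02750703
 -0.39027096] 0.3002273214864235 2.35
```

View pics/w1.png

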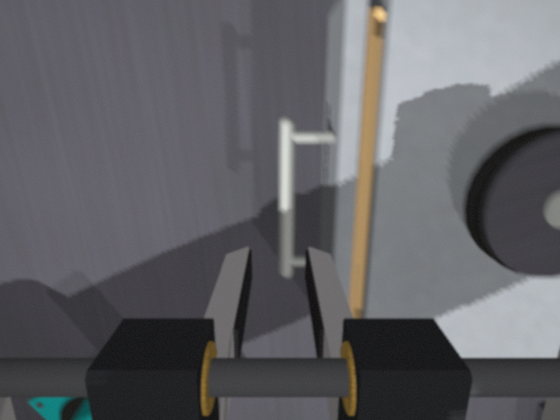

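The wrist view shows the handle bar from (286,122) to (287,272), right of centre and ahead of the fingers.

```bash
python3 - <<'E'
from h import *
np.set_printoptions(precision=1,suppress=True)
a,b=ray('w1',286,122,80),ray('w1',287,272,80);m=(a+b)/2
T,s=tool();print(a,b,np.linalg.norm(a-b),m,np.degrees(np.arctan2(*(b-a)[1::-1])),s['position'],s['ee_rot'],status.get_state()['joint_vel'])
p=ray('w1',345,200,115);print('top edge',p, ray('w1',362,200,101))
print((np.linalg.inv(T)@np.append([m[0],m[1],80],1))/10)
E
```

```text
[579.9 323.   80. ] [572.7 201.1  80. ] 122.02043336274592 [576.3 262.   80. ] -93.38530373342302 [573.2 249.  203.4] [ 3.1 -0.  -0.1] [-0.  -0.   0.   0.   0.  -0.  -0.1]
top edge [616.4 269.8 115. ] [631.1 265.  101. ]
[ 0.2 -1.4 12.3  0.1]
```

Call:
{"method": "carry_out", "body": {"deltas": [[[0.2,-1.3,0.5],0,0.3],[[0,0,2.5],0,0.3],[[0,0,2.5],0,0.3],[[0,0,2.5],0,0.3],[[0,0,2.0],0,0.3],[[0,0,1.5],0,0.3],[[0,0,0.8],0,0.3],[[0,0,0],0,0.3]]}}

```text
time_s: 3.15
position: [570.2, 270.5, 79.7]
ee_rot: [3.141, 0.001, -0.072]
force: [-0.1, -0.6, 0.6]
opening: 0.298
```

Call:
{"method": "carry_out", "body": {"deltas": [[[0,0,0],0,0],[[0,0,0],0,0],[[0,0,0],0,0],[[0,0,0],0,0]], "grip_force": 30}}

```text
time_s: 3.55
position: [571.3, 270.6, 81.4]
ee_rot: [-3.141, -0.001, -0.072]
force: [-0.6, -0.7, 6.9]
opening: 0.106
```

Call:
{"method": "carry_out", "body": {"deltas": [[[-0.5,0,0],0,0],[[-1.2,0,0],0,0],[[-1.8,0,0],0,0],[[-1.8,0,0],0,0],[[-1.8,0,0],0,0],[[-1.8,0,0],0,0],[[-1.8,0,0],0,0],[[-1.8,0,0],0,0],[[-1.8,0,0],0,0],[[-1.5,0,0],0,0],[[-0.8,0,0],0,0],[[0,0,0],0,0]]}}

```text
time_s: 4.75
position: [404.1, 283.4, 81.3]
ee_rot: [-3.14, -0.0, -0.07]
force: [-0.3, 1.6, 9.1]
opening: 0.106
```

```bash
python3 - <<'E'
from h import *
s=status.get_state();print(s['position'],s['ee_rot'],s['force'],s['opening'],s['q'])
snap('top','t1');crop('t1',150,95,420,255,2.95,'t1c')
E
```

```text
[404.13358224 283.3774044   81.30185085] [-3.13966095e+00 -1.56787859e-04 -7.04222026e-02] [-0.25780514  1.58941735  9.06589508] 0.10587993065506714 [-1.12764727  0.35785713  0.46188441  2.15571542 -0.25384935  0.67721473
 -0.56250161]
```

View pics/t1c.png

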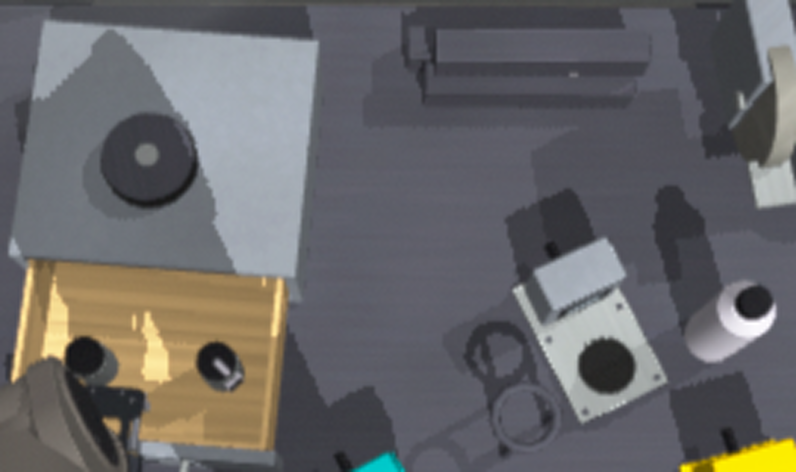

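The drawer is open. The plain coupling is at crop (85,355). The tagged one is at (218,364), with its bright ridge running to about (236,382).

Call:
{"method": "carry_out", "body": {"deltas": [[[0,0,0],0,0.28],[[0,0,0],0,0.28],[[0,0,0],0,0.28],[[0,0,-1.5],0,0.28],[[0,0,-3],0,0.28],[[0,0,-4],0,0.28],[[0,0,-4],0,0.28],[[0,0,-4],0,0.28],[[0,0,-2],0,1],[[0,0,0],0,1]]}}

```text
time_s: 5.8
position: [406.0, 282.9, 268.1]
ee_rot: [-3.138, -0.002, -0.072]
force: [0.2, -0.3, -0.9]
opening: 0.419
```

```bash
python3 - <<'E'
from h import *
np.set_printoptions(precision=2,suppress=True)
g=lambda u,v,z:ray('t1',150+u/2.95,95+v/2.95,z)
c=g(217,362,94);r=g(236,383,97);p=g(85,355,94);print('tag',c,r,np.degrees(np.arctan2(*(r-c)[1::-1])),'plain',p)
T,s=tool();print(s['position'],s['ee_rot'],s['time_s'])
print((np.linalg.inv(T)@np.append([c[0],c[1],s['position'][2]],1))/10)
Tc=T[:3,:3];print(Tc)
d=viewer.get_image('wrist');print(np.array(d['tool_from_camera']))
E
```

```text
tag [534.05 188.67  94.  ] [511.47 167.88  97.  ] -137.36902160854225 plain [541.  326.3  94. ]
[406.03 282.94 268.06] [-3.14 -0.   -0.07] 5.8
[13.45  8.48 -0.    0.1 ]
[[ 1.   -0.07  0.  ]
 [-0.07 -1.    0.  ]
 [ 0.   -0.   -1.  ]]
[[   1.      0.     -0.      0.53]
 [   0.     -0.96   -0.28  -83.49]
 [  -0.      0.28   -0.96 -157.2 ]
 [   0.      0.      0.      1.  ]]
```

Call:
{"method": "carry_out", "body": {"deltas": [[[2.25,1.4,0],0,0.64],[[2.25,1.4,0],0,0.64],[[2.25,1.4,0.4],0,0.64],[[2.25,1.4,0.4],0,0.64],[[2.25,1.4,0.4],0,0.64],[[2.2,1.4,0.4],0,0.64]]}}

```text
time_s: 6.45
position: [533.5, 187.7, 247.8]
ee_rot: [3.14, 0.002, -0.072]
force: [0.9, 0.5, -0.2]
opening: 0.639
```

Call:
{"method": "carry_out", "body": {"deltas": [[[0,0,0],-8.5,0.64],[[0,0,0],-8.5,0.64],[[0,0,0],-8.5,0.64],[[0,0,0],-8.5,0.64],[[0,0,0],-8.5,0.64],[[0,0,0],-8.5,0.64],[[0,0,0],-8.5,0.64],[[0,0,0],-8.5,0.64],[[0,0,0],-8.5,0.64],[[0,0,0],0,0.64],[[0,0,0],0,0.64]]}}

```text
time_s: 7.55
position: [532.9, 188.4, 248.5]
ee_rot: [-3.141, 0.001, 1.258]
force: [-0.0, 0.1, -0.1]
opening: 0.64
```

```bash
python3 - <<'E'
from h import *
snap('wrist','w2');T,s=tool();print(s['position'],s['ee_rot'],s['q'],s['time_s'])
E
```

```text
[533.03201722 188.51940268 248.69744195] [-3.14083652e+00  9.80643794e-04  1.25841530e+00] [-0.80915649  0.23817069  0.4229059   1.84990972 -0.10986652  1.07755168
  0.91385048] 7.6
```

View pics/w2.png

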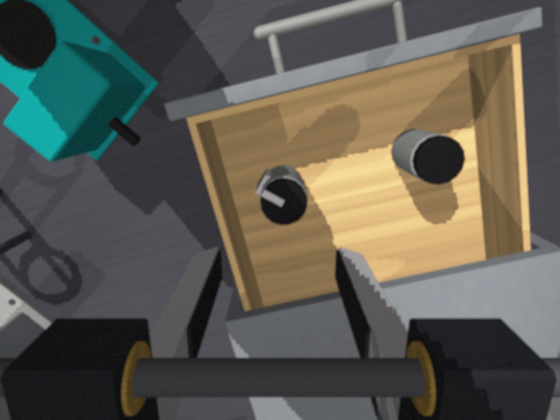

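The wrist view shows the tagged coupling's cap at (283,200), with the ridge running to (261,189). The plain coupling is at (438,158). I'll take an enlarged crop to refine this.

```bash
python3 - <<'E'
from h import *
crop('w2',240,150,330,240,6.5,'w2c')
E
```

```text
(no output)
```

View pics/w2c.png

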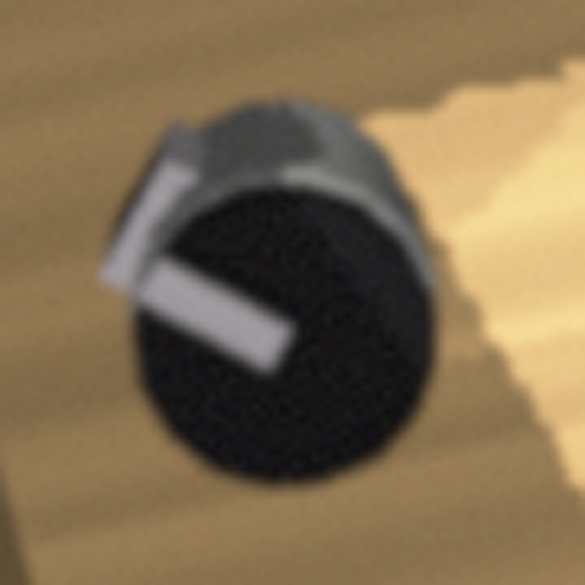

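```bash
python3 - <<'E'
from h import *
np.set_printoptions(precision=2,suppress=True)
g=lambda u,v,z:ray('w2',240+u/6.5,150+v/6.5,z)
c=g(286.5,334,94);e=g(137,334,94);e2=g(436,334,94)
a=g(283,349,97);b=g(152,282,97);p1=g(187,160,69);p2=g(110,283,69)
an=lambda a,b:np.degrees(np.arctan2(*(b-a)[1::-1]))
print('c',c,'dia',np.linalg.norm(e-e2),'ridge',a,b,an(a,b),'c->outer',an(c,b),'plate',p1,p2,np.linalg.norm(p1-p2),an(p1,p2)+90, an(p1,p2)-90)
print('plain',ray('w2',438,158,94))
T,s=tool();print((np.linalg.inv(T)@np.append([c[0],c[1],0],1))/10)
E
```

```text
c [537.19 192.84  94.  ] dia 40.25215878840334 ridge [538.23 191.97  97.  ] [524.11 178.26  97.  ] -135.84003462139327 c->outer -131.8984827417101 plate [514.99 185.43  69.  ] [528.69 169.16  69.  ] 21.267645380111613 40.10854221861507 -139.89145778138493
plain [540.99 328.21  94.  ]
[ 0.56  0.28 24.87  0.1 ]
```

The coupling's centre from the wrist view is (537,193), against (534,189) from the top view. The plate yaw estimates are −135.8, −139.9 and −137.4, so I'll use −137. I'll set the jaws 40° off the plate and grip above it.

Call:
{"method": "carry_out", "body": {"deltas": [[[0.5,0.25,0],0,0.64],[[0,0,0],-5.5,0.64],[[0,0,0.5],-5.5,0.64],[[0,0,2.5],0,0.64],[[0,0,2.5],0,0.64],[[0,0,2.5],0,0.64],[[0,0,2.5],0,0.64],[[0,0,2.2],0,0.64],[[0,0,1.6],0,0.64],[[0,0,1.0],0,0.64],[[0,0,0.4],0,0.64],[[0,0,0],0,0.64]]}}

```text
time_s: 8.8
position: [537.2, 192.9, 92.4]
ee_rot: [-3.141, 0.0, 1.455]
force: [-0.5, -0.0, -0.1]
opening: 0.639
```

Call:
{"method": "carry_out", "body": {"deltas": [[[0,0,0],0,0.55],[[0,0,0],0,0.5],[[0,0,0],0,0.47],[[0,0,0],0,0.44],[[0,0,0],0,0.4],[[0,0,0],0,0.4],[[0,0,0],0,0.4]], "grip_force": 30}}

```text
time_s: 9.5
position: [537.5, 192.6, 93.0]
ee_rot: [3.141, -0.0, 1.455]
force: [-0.7, -3.7, 7.0]
opening: 0.46
```

Call:
{"method": "carry_out", "body": {"deltas": [[[0,0,0],0,0.3],[[0,0,-0.5],0,0.3],[[0,0,-1.5],0,0.3],[[0,0,-2.5],0,0.3],[[0,0,-2.5],0,0.3],[[0,0,-2.5],0,0.3],[[0,0,-2.5],0,0.3],[[0,0,-2.5],0,0.3],[[0,0,-2.0],0,0.3],[[0,0,-1.0],0,0.3],[[0,0,0],0,0.3]], "grip_force": 40}}

```text
time_s: 10.6
position: [537.6, 193.0, 269.0]
ee_rot: [3.14, -0.002, 1.455]
force: [0.0, -0.4, -5.1]
opening: 0.456
```

Call:
{"method": "carry_out", "body": {"deltas": [[[-1.5,0.2,0],0,0.3],[[-3,0.4,0],0,0.3],[[-4,0.6,0],0,0.3],[[-4,0.6,0],0,0.3],[[-4,0.6,0],0,0.3],[[-4,0.6,0],0,0.3],[[-4,0.6,0],0,0.3],[[-4,0.6,0],0,0.3],[[-4,0.6,0],0,0.3],[[-4,0.6,0],0,0.3],[[-3.5,0.5,0],0,0.3],[[-2,0.3,0],0,0.3]]}}

```text
time_s: 11.8
position: [548.5, -235.5, 266.4]
ee_rot: [-3.14, 0.001, 1.452]
force: [0.6, 0.8, -3.3]
opening: 0.456
```

Call:
{"method": "carry_out", "body": {"deltas": [[[0,0,0],5,0.3],[[0,0,0],8.5,0.3],[[0,0,0],8.5,0.3],[[0,0,0],8.5,0.3],[[0,0,0],8.5,0.3],[[0,0,0],8.5,0.3],[[0,0,0],8.5,0.3],[[0,0,0],8.5,0.3],[[0,0,0],8.5,0.3],[[0,0,0],8.5,0.3],[[0,0,0],8.5,0.3],[[0,0,0],8.5,0.3]]}}

```text
time_s: 13.0
position: [549.1, -232.1, 266.5]
ee_rot: [3.141, 0.002, -0.271]
force: [0.3, 0.8, -2.9]
opening: 0.451
```

Call:
{"method": "carry_out", "body": {"deltas": [[[0,0,0],8.5,0.3],[[0,0,0],8.5,0.3],[[0,0,0],8.5,0.3],[[0,0,0],8.5,0.3],[[0,0,0],8.5,0.3],[[0,0,0],8.5,0.3],[[0,0,0],8.5,0.3],[[0,0,0],8.5,0.3],[[0,0,0],8.5,0.3],[[0,0,0],8.5,0.3],[[0,0,0],8.5,0.3],[[0,0,0],4,0.3]]}}

```text
time_s: 14.2
position: [549.2, -232.1, 266.5]
ee_rot: [3.14, -0.001, -1.973]
force: [0.3, 0.1, -3.2]
opening: 0.459
```

```bash
python3 - <<'E'
from h import *
snap('wrist','w3');T,s=tool();print(s['position'],s['ee_rot'],s['q'],s['opening'],s['force'],s['time_s'])
E
```

```text
[ 549.23545901 -232.12402076  266.51554282] [ 3.14014653e+00 -1.02626175e-03 -1.97482744e+00] [-0.6124153   0.60998894  1.34510458  1.7868896  -0.62379858  1.26588257
 -1.07604828] 0.4555499411338252 [ 0.18588544  0.67523369 -2.89133469] 14.25
```

View pics/w3.png

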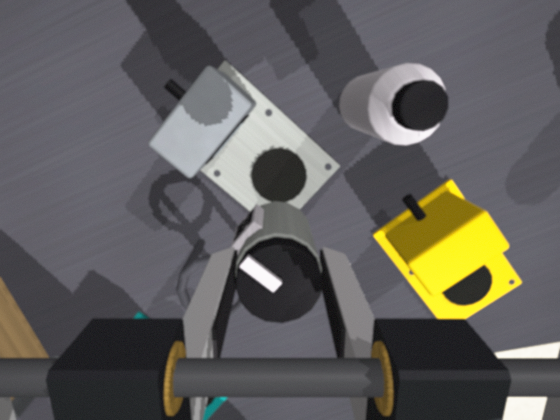

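The wrist view shows the coupling in the hand with its ridge from (277,287) to (244,264). The grey reader's pad is at (279,175) and the can's cap at (420,104). One enlarged crop will refine the angles.

```bash
python3 - <<'E'
from h import *
crop('w3',145,55,350,330,2.18,'w3c')
f=load('w3')['f'][50:330,140:350,::-1]
a=cv2.resize(f[:160],None,fx=3.8,fy=3.6,interpolation=cv2.INTER_CUBIC)
crop('w3',140,55,350,205,3.8,'w3c')
crop('w3',220,190,340,330,4,'w3d')
E
```

```text
(no output)
```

View pics/w3c.png

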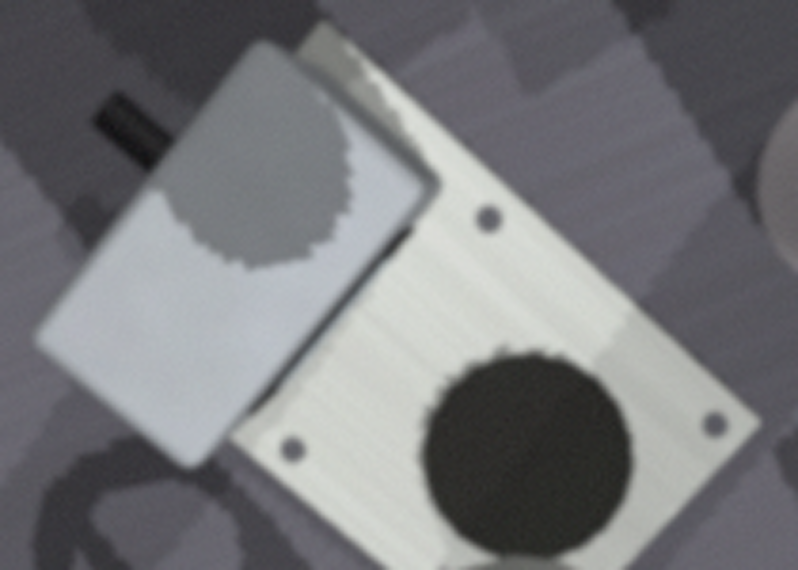

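View pics/w3d.png

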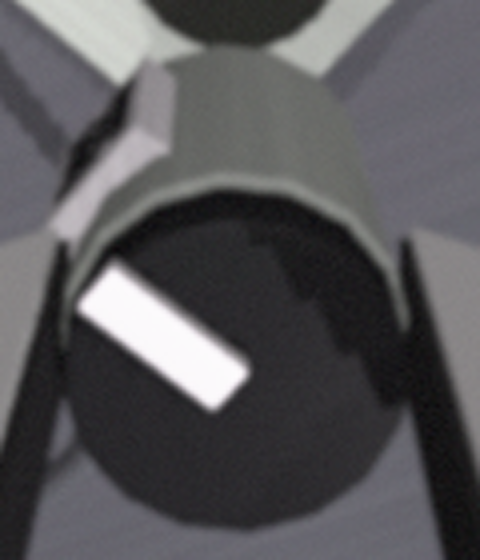

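```bash
python3 - <<'E'
from h import *
np.set_printoptions(precision=2,suppress=True)
g=lambda u,v,z:ray('w3',140+u/3.8,55+v/3.8,z)
k=lambda u,v,z:ray('w3',220+u/4,190+v/4,z)
an=lambda a,b:np.degrees(np.arctan2(*(b-a)[1::-1]))
pad=g(527,454,9);print('pad',pad,'dia',np.linalg.norm(g(422,454,9)-g(632,454,9)))
print('edge',np.linalg.norm(g(325,22,6)-g(760,422,6)),an(g(760,422,6),g(325,22,6)),'bolts',an(g(714,425,6),g(488,218,6)),an(g(714,425,6),g(292,450,6)))
print('house',an(g(437,187,92),g(197,467,92))-90,np.linalg.norm(g(437,187,92)-g(197,467,92)))
T,s=tool();z=s['position'][2]
a=k(231,392,z+4);b=k(96,282,z+4);c=k(238,360,z+1)
print('ridge',an(a,b),np.linalg.norm(a-b),'c',c,'dia',np.linalg.norm(k(65,360,z+1)-k(410,360,z+1)),'tcp',s['position'])
I=np.linalg.inv(T);t=lambda p:(I@np.append(p,1))[:2]
print('ridge ends tool',t(a),t(b),'c tool',t(c),'pad tool',t(pad))
print('can',ray('w3',420,104,168))
E
```

```text
pad [ 550.39 -232.97    9.  ] dia 62.978204971005894
edge 168.485807049879 25.358369666469994 bolts 25.211291997924448 70.38387451551664
house 24.697564421270798 87.52794833885157
ridge 24.699142863968238 20.569366297386537 c [ 551.69 -233.33  267.52] dia 40.340880197208485 tcp [ 549.24 -232.12  266.52]
ridge ends tool [-0.66 -0.19] [-15.91 -14.  ] c tool [ 0.15 -2.73] pad tool [ 0.05 -1.77]
can [ 586.66 -350.23  168.  ]
```

The coupling's ridge is at yaw 24.7° against 25° for the reader, and its centre lies within about 1 mm of the pad's. I'll go straight down, watching joint 3, which is near its limit.

Call:
{"method": "carry_out", "body": {"deltas": [[[0,0,1],0,0.3],[[0,0,2],0,0.3],[[0,0,2],0,0.3],[[0,0,2],0,0.3]]}}

```text
time_s: 14.65
position: [549.6, -231.6, 195.7]
ee_rot: [3.141, -0.0, -1.963]
force: [0.2, -0.3, -1.8]
opening: 0.457
```

```bash
python3 - <<'E'
from h import *
T,s=tool();print(s['position'],s['ee_rot'],s['q'],s['force'])
E
```

```text
[ 549.5593301  -231.62764488  195.67765222] [ 3.14069176e+00 -2.12888801e-04 -1.96314026e+00] [-0.56055689  0.66542945  1.25620872  1.86294423 -0.69838195  1.14953557
 -1.0138252 ] [ 0.19531799 -0.26890386 -1.78133793]
```

Call:
{"method": "carry_out", "body": {"deltas": [[[0,0,2],0,0.3],[[0,0,2],0,0.3],[[0,0,2],0,0.3],[[0,0,1.8],0,0.3],[[0,0,1.2],0,0.3],[[0,0,0.8],0,0.3],[[0,0,0.4],0,0.3],[[0,0,0.2],0,0.3],[[0,0,0],0,0.3]]}}

```text
time_s: 15.55
position: [550.5, -231.6, 93.7]
ee_rot: [-3.141, -0.0, -1.965]
force: [0.6, -0.1, -2.0]
opening: 0.453
```

Call:
{"method": "carry_out", "body": {"deltas": [[[0,0,0.2],0,0.3],[[0,0,0.2],0,0.3],[[0,0,0.2],0,0.3],[[0,0,0.1],0,0.3],[[0,0,0],0,0.3]]}}

```text
time_s: 16.05
position: [550.2, -231.5, 86.4]
ee_rot: [3.141, -0.0, -1.966]
force: [0.1, -0.1, -3.5]
opening: 0.456
```

Call:
{"method": "carry_out", "body": {"deltas": [[[0,0,0.2],0,0.3],[[0,0,0.1],0,0.3],[[0,0,0.1],0,0.3],[[0,0,0],0,0.3]]}}

```text
time_s: 16.45
position: [550.3, -231.5, 82.4]
ee_rot: [3.141, -0.0, -1.966]
force: [0.7, 0.1, -2.4]
opening: 0.457
```

Call:
{"method": "carry_out", "body": {"deltas": [[[0,0,0.1],0,0.3],[[0,0,0.05],0,0.3],[[0,0,0],0,0.3]]}}

```text
time_s: 16.75
position: [550.3, -231.5, 80.9]
ee_rot: [3.141, -0.0, -1.966]
force: [0.5, 0.3, -2.2]
opening: 0.459
```

Call:
{"method": "carry_out", "body": {"deltas": [[[0,0,0.08],0,0.3],[[0,0,0],0,0.3]]}}

```text
time_s: 16.95
position: [550.3, -231.6, 80.2]
ee_rot: [-3.142, -0.0, -1.966]
force: [-0.6, -0.1, -3.2]
opening: 0.458
```

Call:
{"method": "carry_out", "body": {"deltas": [[[0,0,0.08],0,0.3],[[0,0,0],0,0.3]]}}

```text
time_s: 17.15
position: [550.7, -231.7, 80.0]
ee_rot: [-3.141, 0.0, -1.966]
force: [-1.4, 1.3, 9.1]
opening: 0.458
```

The force turned upward at TCP z = 80.0, so the coupling is on the pad. I'll release and rise.

Call:
{"method": "carry_out", "body": {"deltas": [[[0,0,0],0,0.46],[[0,0,0],0,0.48],[[0,0,0],0,0.52],[[0,0,0],0,0.58],[[0,0,0],0,0.64],[[0,0,0],0,0.64],[[0,0,-0.5],0,0.64],[[0,0,-1.5],0,0.64],[[0,0,-3],0,0.64],[[0,0,-4],0,0.64],[[0,0,-4],0,0.64],[[0,0,-4],0,0.64]]}}

```text
time_s: 18.35
position: [549.8, -231.8, 252.0]
ee_rot: [-3.141, -0.001, -1.967]
force: [0.2, -0.1, -0.1]
opening: 0.641
```

```bash
python3 - <<'E'
from h import *
snap('wrist','w4');snap('scene','s4');T,s=tool();print(s['position'],s['ee_rot'],s['q'],s['opening'],s['force'],s['time_s'])
a=load('w4')['f'][40:320,130:350,::-1];b=load('s4')['f'][210:320,190:310,::-1]
a=cv2.resize(a,None,fx=2,fy=2,interpolation=cv2.INTER_CUBIC);b=cv2.resize(b,(350,321),interpolation=cv2.INTER_CUBIC)
c=np.zeros((560,790,3),np.uint8);c[:,:440]=a;c[:321,440:]=b;cv2.imwrite('pics/chk.png',c)
E
```

```text
[ 551.45810684 -233.21727708  255.07654678] [-3.13536382e+00  5.36629716e-04 -1.96639239e+00] [-0.59957164  0.60373117  1.31475998  1.80058132 -0.62393709  1.23192606
 -1.07203657] 0.6403418616437185 [-0.5864224  -1.0652125  -0.97599281] 18.45
```

View pics/chk.png

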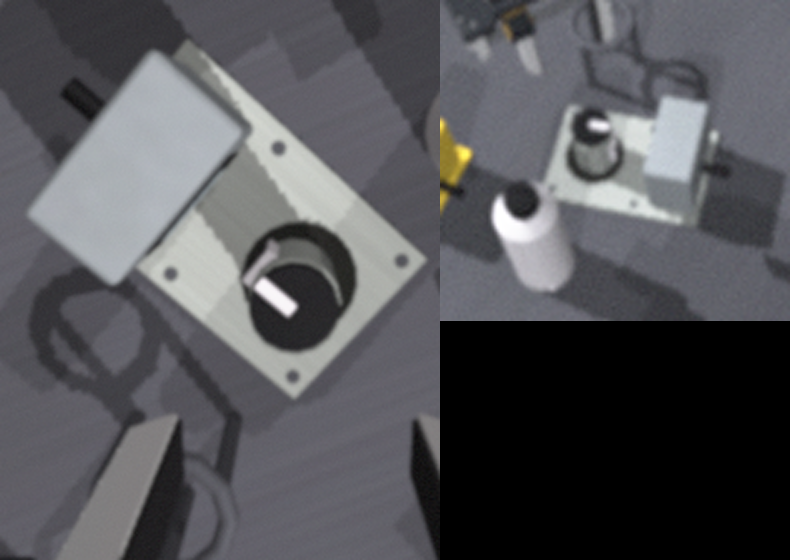

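```bash
python3 - <<'E'
from h import *
np.set_printoptions(precision=2,suppress=True)
g=lambda u,v,z:ray('w4',130+u/2,40+v/2,z)
an=lambda a,b:np.degrees(np.arctan2(*(b-a)[1::-1]))
print('cap',g(296,307,81),'ridge',an(g(292,310,84),g(259,285,84)),'edge',an(g(427,262,6),g(185,40,6)),'pad x-extent',(g(356,275,9)),'bolts',an(g(401,260,6),g(279,148,6)))
for p in [(345,-0),]: pass
b1,b2=g(401,260,6),g(170,273,6);print('bolts mid',(g(401,260,6)+g(293,376,6)+0)/2, g(279,148,6))
E
```

```text
cap [ 551.17 -231.76   81.  ] ridge 29.27264255305599 edge 25.737789178430745 pad x-extent [ 538.5 -262.3    9. ] bolts 25.48512692945595
bolts mid [ 516.32 -247.66    6.  ] [ 617.22 -249.62    6.  ]
```

Call:
{"method": "carry_out", "body": {"deltas": [[[0,0,0],-4,0.64],[[0,0,0],-8.5,0.64],[[0,0,0],-8.5,0.64],[[0,0,0],-8.5,0.64],[[0,0,0],-8.5,0.64],[[0,0,0],-8.5,0.64],[[0,0,0],-8.5,0.64],[[0,0,0],-8.5,0.64],[[0,0,0],-8.5,0.64],[[0,0,0],-8.5,0.64],[[0,0,0],-8.5,0.64],[[0,0,0],-8.5,0.64]]}}

```text
time_s: 19.65
position: [550.0, -231.9, 250.1]
ee_rot: [3.141, -0.0, -0.259]
force: [-0.3, -0.6, -0.6]
opening: 0.635
```

Call:
{"method": "carry_out", "body": {"deltas": [[[0,0,0],-8.5,0.3],[[0,0,0],-3.0,0.3],[[0,0,0],0,0.3]]}}

```text
time_s: 19.95
position: [549.9, -232.0, 250.0]
ee_rot: [3.142, -0.0, -0.063]
force: [0.4, -1.2, -0.3]
opening: 0.421
```

Placing check: the cap centre is at (551.2,−231.8) against the pad at (550.4,−233.0). The ridge yaw is 25–29° against the reader's 25.5°. Both are well within tolerance. Now back to the handle.

Call:
{"method": "carry_out", "body": {"deltas": [[[-0.8,-2.2,0],0,0.3],[[-1.5,-4.3,0],0,0.3],[[-1.5,-4.3,0],0,0.3],[[-1.5,-4.3,0],0,0.3],[[-1.5,-4.3,0],0,0.3],[[-1.5,-4.3,0],0,0.3],[[-1.5,-4.3,0],0,0.3],[[-1.5,-4.3,0],0,0.3],[[-1.5,-4.3,0],0,0.3],[[-1.5,-4.3,0],0,0.3],[[-1.5,-4.3,0],0,0.3],[[-1.5,-4.3,0],0,0.3]]}}

```text
time_s: 21.15
position: [408.2, 274.8, 249.8]
ee_rot: [-3.141, -0.0, -0.066]
force: [1.8, 0.3, 0.7]
opening: 0.298
```

Call:
{"method": "carry_out", "body": {"deltas": [[[-0.4,-0.9,0.5],0,0.3],[[0,0,2.0],0,0.3],[[0,0,1.5],0,0.3],[[0,0,0],0,0.3],[[0,0,0],0,0.3]]}}

```text
time_s: 21.65
position: [405.8, 282.1, 209.8]
ee_rot: [3.141, 0.0, -0.065]
force: [-0.0, 0.9, 1.2]
opening: 0.301
```

```bash
python3 - <<'E'
from h import *
snap('wrist','w5');d=load('w5');g=d['f'].mean(2)
for dy in (10,25):
  print(dy,[(x,int(g[tuple(np.round(proj('w5',[x,283+dy-(x-404)*.07,82]))[::-1].astype(int))])) for x in range(384,450,3)])
E
```

```text
10 [(384, 83), (387, 83), (390, 85), (393, 84), (396, 84), (399, 83), (402, 178), (405, 207), (408, 162), (411, 98), (414, 84), (417, 82), (420, 84), (423, 84), (426, 84), (429, 83), (432, 84), (435, 100), (438, 109), (441, 113), (444, 154), (447, 168)]
25 [(384, 84), (387, 83), (390, 86), (393, 84), (396, 82), (399, 82), (402, 127), (405, 208), (408, 178), (411, 120), (414, 82), (417, 83), (420, 84), (423, 86), (426, 85), (429, 84), (432, 82), (435, 87), (438, 80), (441, 114), (444, 118), (447, 169)]
```

The bar reads at x ≈ 405.5, right under the TCP. I'll go down and grip.

Call:
{"method": "carry_out", "body": {"deltas": [[[0,0,2],0,0.3],[[0,0,2.5],0,0.3],[[0,0,2.5],0,0.3],[[0,0,2.5],0,0.3],[[0,0,2.0],0,0.3],[[0,0,1.0],0,0.3],[[0,0,0.4],0,0.3],[[0,0,0],0,0],[[0,0,0],0,0],[[0,0,0],0,0],[[0,0,0],0,0]], "grip_force": 30}}

```text
time_s: 22.8
position: [405.9, 283.0, 81.2]
ee_rot: [-3.14, -0.001, -0.063]
force: [-0.5, -0.1, 8.1]
opening: 0.108
```

Call:
{"method": "carry_out", "body": {"deltas": [[[0.5,0,0],0,0],[[1.0,0,0],0,0],[[1.5,0,0],0,0],[[1.6,0,0],0,0],[[1.6,0,0],0,0],[[1.6,0,0],0,0],[[1.6,0,0],0,0],[[1.6,0,0],0,0],[[1.6,0,0],0,0],[[1.5,0,0],0,0],[[1.0,0,0],0,0],[[0.5,0,0],0,0]]}}

```text
time_s: 24.0
position: [562.7, 271.2, 81.2]
ee_rot: [3.141, -0.001, -0.065]
force: [-1.0, -9.0, 10.6]
opening: 0.107
```

Call:
{"method": "carry_out", "body": {"deltas": [[[0.3,0.03,0],0,0],[[0.3,0.03,0],0,0],[[0.3,0.02,0],0,0],[[0,0,0],0,0]]}}

```text
time_s: 24.4
position: [571.1, 270.5, 81.3]
ee_rot: [3.141, -0.001, -0.064]
force: [0.8, -5.7, 7.1]
opening: 0.107
```

Call:
{"method": "carry_out", "body": {"deltas": [[[0.2,0.02,0],0,0],[[0.2,0.02,0],0,0],[[0.2,0.02,0],0,0],[[0,0,0],0,0]]}}

```text
time_s: 24.8
position: [576.9, 270.0, 81.3]
ee_rot: [-3.141, -0.001, -0.064]
force: [0.3, -3.4, 6.2]
opening: 0.106
```

Still moving freely, so it was slightly ajar at the start. I'll push on until it stops.

Call:
{"method": "carry_out", "body": {"deltas": [[[0.2,0.02,0],0,0],[[0.2,0.02,0],0,0],[[0,0,0],0,0]]}}

```text
time_s: 25.1
position: [580.8, 269.7, 81.3]
ee_rot: [-3.141, -0.001, -0.064]
force: [0.6, -2.1, 5.5]
opening: 0.109
```

Call:
{"method": "carry_out", "body": {"deltas": [[[0.2,0.02,0],0,0],[[0.2,0.02,0],0,0],[[0,0,0],0,0]]}}

```text
time_s: 25.4
position: [584.0, 269.4, 81.2]
ee_rot: [-3.141, 0.0, -0.063]
force: [-3.6, -0.7, 8.4]
opening: 0.106
```

Call:
{"method": "carry_out", "body": {"deltas": [[[0.1,0.01,0],0,0],[[0.1,0.01,0],0,0],[[0,0,0],0,0]]}}

```text
time_s: 25.7
position: [584.2, 269.4, 81.2]
ee_rot: [-3.141, 0.004, -0.063]
force: [-15.8, 0.2, 18.3]
opening: 0.104
```

The drawer hit its stop at x = 584, against about 587 expected when shut. I'll ease off the load, release and rise clear.

Call:
{"method": "carry_out", "body": {"deltas": [[[-0.2,0,0],0,0],[[0,0,0],0,0.28],[[0,0,0],0,0.28],[[0,0,0],0,0.28],[[0,0,-1],0,0.28],[[0,0,-2.5],0,0.28],[[0,0,-4],0,0.28],[[0,0,-4],0,0.28],[[0,0,-4],0,0.28],[[-2,0,-3],0,0.28],[[-2,0,0],0,0.28],[[0,0,0],0,0.28]]}}

```text
time_s: 26.9
position: [542.7, 272.0, 267.1]
ee_rot: [-3.14, -0.001, -0.062]
force: [0.5, -0.0, -0.8]
opening: 0.279
```

```bash
python3 - <<'E'
from h import *
T,s=tool();print(s['position'],s['q'],s['force'],s['time_s'])
snap('top','t6');crop('t6',150,95,420,255,2.95,'t6c');snap('wrist','w6')
d=load('w6');g=d['f'].mean(2)
for dy in (10,25):
  print(dy,[(x,int(g[tuple(np.round(proj('w6',[x,262+dy-(x-584)*.07,82]))[::-1].astype(int))])) for x in range(566,610,3)])
E
```

```text
[542.70209725 272.01841561 267.07771471] [-0.98085435  0.30522411  0.51707881  1.74303948 -0.16627118  1.13502921
 -0.47539089] [ 0.46382871 -0.04646107 -0.82781235] 26.9
10 [(566, 93), (569, 92), (572, 94), (575, 94), (578, 131), (581, 217), (584, 218), (587, 175), (590, 104), (593, 94), (596, 98), (599, 99), (602, 90), (605, 73), (608, 96)]
25 [(566, 94), (569, 93), (572, 94), (575, 94), (578, 96), (581, 178), (584, 228), (587, 189), (590, 121), (593, 97), (596, 93), (599, 95), (602, 96), (605, 94), (608, 109)]
```

View pics/t6c.png

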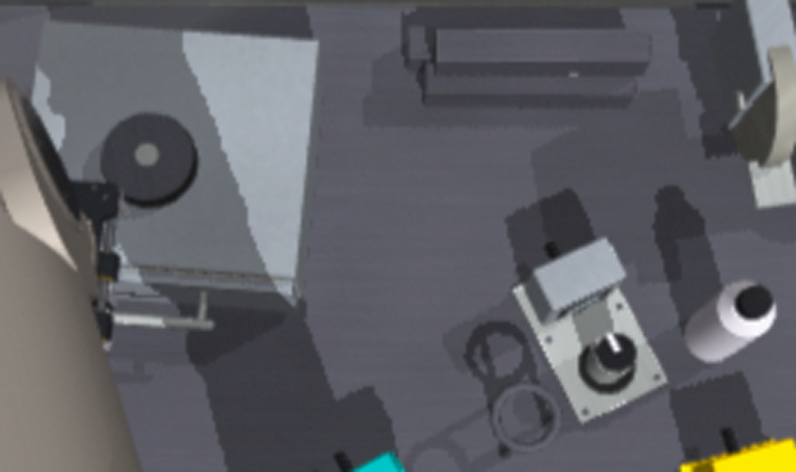

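The top view shows the drawer shut, with no wood visible. The coupling stands on the pad at (613,352) with its ridge towards the housing. The can (755,300), ring (527,417) and discs (147,155) are where they were, and the gripper is clear. Handing in.

```bash
python3 -c "
from h import *
print(finish_job())"
```

```text
the job is handed in; nothing more can be done
None
```

The tagged coupling is standing upright on the grey reader's pad with its code plate facing the window, and the drawer is shut. I handed the job in at about 27 s of the 69 s allowed; `finish_job()` gives no verdict.

- **Placing:** the last measurement put the coupling about 1.5 mm from the pad's centre (limit 12 mm). The set-down read only about 9 N at the wrist.
- **Facing:** the plate's direction measured 24.7° while held and 29° after release, against about 25.5° for the reader. These two readings disagree by about 4°, but both are well within the 0.2 rad (11.5°) allowed.
- **Drawer:** it reached its stop with the handle at x = 584 mm, against about 587 mm worked out for shut. The last view shows no gap. It had been about 13 mm ajar at the start.
- **Other things:** the can, ring stand and discs look unmoved in the last top view, and the gripper is clear of everything. I did not check the jar and hammer again, but the arm never went near them.
- **Plain coupling:** it was standing when I last saw it with the drawer open, and I closed the drawer slowly. I could not see it once the drawer was shut.

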